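Lever the snap-fit lid off a junction box

ROBOT

A 6-joint arm with a two-finger parallel gripper is mounted at the origin on the work surface. World frame = base frame: x ahead of the robot, y to its left, z up, the work surface at z = 0. Lengths are in m, angles in rad, forces in N, time in s.
With the tool pointing down it reaches from about 0.275 to 1 m from the base axis. Payload 8.4 kg.
Tool frame: the origin (TCP) lies at the very end of the fingers, on their centre line; the grasp point (between the pads) lies 19 mm behind it (pinch_z is the distance from the TCP to the grasp point, in m); z points along the fingers, y is the line along which they close (so a half turn about z gives the same grasp; the last joint's range is limited). The gripper opens to 85 mm and grips with 20 to 120 N. Pads are 22 mm wide; open, the fingers measure 114 mm over their backs; the gripper's body (76 mm by 85 mm) begins 54 mm behind the grasp point. The pads swing forward as they close: fully open they stand 13 mm farther back than shut.
Start: joints at [-1.22, 0.353, 1.633, -0, 1.155, -0.002], TCP at [0.216, -0.587, 0.231] pointing down, gripper open.
Joint ranges: [-2.63, 2.63], [-0.92, 2.1], [0.06, 2.66], [-1.3, 4.44], [0, 2.69], [-3.02, 3.02]. Speed limits (rad/s): [2.22, 2.22, 2.79, 3.14, 3.14, 3.14].

INTERFACE

Orientations are given as a unit quaternion [x, y, z, w].
In Python, from rig import * gives the robot as it stands. The module is installed in compiled form; this text tells all that it offers.
- The arm moves only by the tool step_arm, never from a script. Its argument "plan" is a list of rows, each a list of 7 numbers: the shift along the tool's x, y, z in m, then the turn, a rotation vector about the tool's x, y, z in rad, then the finger opening in m, from 0 to 0.0854. A call has exactly 8 rows; each row is the pose to reach, as a shift and turn from the pose commanded when the call began, along the tool's axes at that moment; what a row does not reach only later rows make up. A row lasts 1/8 s, in which the tool goes at most 62.5 mm and 10.7 degrees, less where a joint would pass 70% of its speed; a pose out of reach is approached as far as the arm can. A call with a gripper value outside its range is refused whole. The fingers move at their own pace and stop on an object; the grip force is fixed at half the most. Time passes only in rows, so rows that repeat a pose let the fingers close, or fill a call up. It gives the time, the measured TCP pose, the force, the opening and the grip force at its end, in the units of the state.
- sense(): the state, without advancing time (a new reading comes with each control period).
- camera(name): name is "scene" or "top"; returns a dict with "frame" (384x512x3 uint8, red, green, blue), "fx", "fy", "cx", "cy" (pixels), "k1" (the pictures are not rectified: a ray, as slopes to the right and down, at radius r is drawn at 1 + k1 r^2 times it, then the intrinsics apply), "extrinsics" (4x4, takes a point from camera to world coordinates). Camera axes: x right, y down, z forward; pixel columns grow to the right and rows downward; lengths in m; the calibration is good to about 2 mm. A picture is of the moment at which its call begins. There is no depth.
- hand_in(): hands the job in; it is judged then, once.
The state is a dict: "time": time; "joints": joint angles; "joint_velocities": joint speeds; "tau": joint torques, N m; "eef_pos": TCP position; "tool_rot": TCP orientation; "wrist_force": force on the tool from outside, world axes, zero at the start; "torque": the same for the moment, N m; "gripper_width": finger opening in m; "grasp_force": force on a finger pad.
Only numpy, scipy, OpenCV 4.12 (cv2) and the standard library are available. Lean on these libraries where they do the work, as an engineer would, in place of code of your own. Each camera call takes 0.05 s, during which the arm holds its last target. There are 200 camera calls.

TASK

Open the grey junction box on the bench: put the blade of the flat pry tool over the rim of the box's end pocket and under the lip of the lid, and lever the lip up with the blade alone until the catch lets go. Lay the pry tool down on the bench, then lift the lid off and lay it flat on the black rubber mat. Leave the other things on the bench where they are.

Things in the scene. Friction and masses are not known exactly. Their poses are not given: they have to be found in the camera images.
- box: Grey junction box screwed to the bench. Origin on the bench under its main tray's centre; tray 130 (x) by 60 (y) by 44 mm high, with a 52 mm high collar inside the lid. At the -x end an open screw pocket, x -65 to -103 mm, 52 mm wide inside, floor 20 mm and side walls 43 mm up, ends in a higher rim (pry_rim). At the +x end: a low ear and two black cable glands, to x = 89, below z = 35 mm.
- pry_rim (a point): Top middle of the rim at the pocket's end, the fulcrum for the pry tool: at x -100, y 0, z 53 mm in the box's frame, axes as the box's. A 6 mm thick wall along the box's y with a round top (3 mm radius, its axis 3 mm below this point).
- lid_center (a point): Centre, half-way up, of the light grey loose lid (90 g), a cap 130 (x) by 60 (y) by 18 mm high, open below; axes as the box's when closed. Closed, its underside is 44 mm over the bench (this point 53 mm) and its sides are flush with the tray's. Once sprung it can be gripped across its 60 mm width at the middle and lifted straight up; nothing holds its +x end.
- lid_lip (a point): Middle of the lower outer edge of the lid's pry lip, 78 mm from the lid's middle along its -x: a tongue 24 to 28 mm wide, 4 mm thick, lower edge rounded (2 mm radius), that sticks out 13 mm over the pocket from the bottom of the lid's -x end. Closed, it is at x -78, y 0, z 44 mm in the box's frame.
- catch (a joint): Hidden spring catch in the box under the lid's -x end (m, 0 = sprung out, grows to about 0.002 as the lid's rise pushes it in). It holds that end of the lid with some 10 to 14 N at the lip, less and less over the first 6 to 7 mm of the lip's rise; then the lid snaps free, and its lip stays up about 11 mm, resting on the catch.
- pry_grip (a point): Where to hold the loose flat pry tool (115 g, near its balance point): on the middle line of its black flat-sided handle, half-way up. Handle 104 mm long (72 mm behind to 32 mm ahead of this point), 26 mm wide (y), 28 mm high (z). Its x points to the blade's tip. It starts flat on the bench, this point 14 mm up, and can be laid back there.
- pry_tip (a point): Middle of the blade's end, 125 mm ahead of pry_grip on the same line; blade straight, 14 mm wide (y), 3 mm thick (z), 84 mm long. To pass over the rim and under the closed lip it must slope 30 degrees or more, tip down (40 leaves 4 mm to spare). Tip 30 mm past the rim is 7 mm past the lip's edge, clear of the tray. Lowering the handle to a slope of about 10 degrees frees the lid.
- mat: Black rubber mat fixed on the bench, 220 (x) by 150 (y) by 3 mm thick; origin on the bench under its centre.
- pendant: Bystander: white hand control with a blue keypad, 75 (x) by 130 (y) by 22 mm, lying flat; origin under its centre.
- weight: Bystander: upright 500 g steel calibration weight, 48 mm across, 66 mm high; origin under its centre.
- samples: Bystander: closed cardboard carton, 100 (x) by 150 (y) by 70 mm high; origin under its centre.
There are look-alikes about, which are no part of the job. Of the things that look like the part that bears pry_grip, take the one that is nearest to the robot's base at the start. What is shaped like the part that bears lid_center but turquoise is not meant.

How it is judged:
On the way, in this order (a step that is already met when the one before it is completed fails the run):
1. the pry tool presses on the lid with over 3 N while the catch still holds it (lip raised less than 5 mm), no finger on the lid (contact force between pry and lid above 3 N and z of lid_lip in the frame of box between 0.041 and 0.049 m and contact force between the fingers and lid below 0.2 N), for 0.02 s.
2. the lip has sprung up at least 7 mm with the blade's end still at the lip (within 30 mm), no finger on the lid (z of lid_lip in the frame of box above 0.051 m and distance between pry_tip and lid_lip below 0.03 m and contact force between the fingers and lid below 0.2 N), for 0.1 s.
3. the lid is lifted clear of the box, held by the fingers (its centre more than 90 mm over the bench) (height (world z) of lid_center above 0.09 m and contact force between the fingers and lid above 0.5 N), for 0.1 s.
At the end, for the whole second after the job is handed in: The lid lies flat (within 0.1 rad, either way up) and still on the mat, its centre within 90 mm of the mat's middle along it, 60 mm across it, and under 18 mm up; the pry tool lies still on the bench (grip point under 25 mm up, tip under 30 mm), touching neither lid nor box (x of lid_center in the frame of mat between -0.09 and 0.09 m and y of lid_center in the frame of mat between -0.06 and 0.06 m and height (world z) of lid_center below 0.018 m and angle between the z axis of lid_center and the z axis of mat, either way round below 0.1 rad and linear speed of each of lid, pry below 0.02 m/s and height (world z) of pry_grip below 0.025 m and height (world z) of pry_tip below 0.03 m and contact force between pry and lid below 0.05 N and contact force between pry and box below 0.05 N).
It fails at once if the lid is flung or dropped (faster than 1 m/s with no finger on it) (linear speed of lid above 1 m/s and contact force between the fingers and lid below 0.1 N).
It fails at once if the hand control, the weight or the carton is moved more than 20 mm (distance of any of pendant, weight, samples from where it was at the start of the episode above 0.02 m).
It also fails if it takes over 58 s, if anything falls off the work surface, if the arm or the gripper's body presses on something with over 40 N, if the wrist force passes 120 N, or if a joint passes its speed limit or range.

## Working session

There is one attempt and no reset: what is moved stays moved. The work goes in short steps, Python scripts to look and compute and a tool call to move; the robot and the scene stay as the last step left them, time stands still between calls to the robot, and variables do not carry over. Pictures are saved under pics/ and viewed, at most 14 in all, crops included, and the job is handed in when it is done.

Besides the shell and the picture viewer there is one more tool, called after ">>>" by a JSON object that holds its "op" and its "data". step_arm: Moves the arm, as the interface text tells. Its arguments: {"type":"object","properties":{"plan":{"type":"array"}},"required":["plan"]}

```bash
mkdir -p pics; python3 - <<'E'
from rig import *
import cv2,numpy as np
for n in("scene","top"):
    c=camera(n);cv2.imwrite(f"pics/{n}0.png",cv2.resize(c["frame"][:,:,::-1],(768,576)))
    np.savez(f"{n}0.npz",**c)
    print(n,c["fx"],c["fy"],c["cx"],c["cy"],c["k1"],np.round(c["extrinsics"],3).tolist())
print(sense())
E
```

```text
scene 380.40446753110444 380.40446753110444 248.35961911810958 196.44625989856476 -0.12005509748121332 [[-0.739, 0.554, -0.383, 0.967], [0.674, 0.608, -0.42, 0.344], [0.0, -0.568, -0.823, 0.872], [0.0, 0.0, 0.0, 1.0]]
top 447.7663964053491 447.7663964053491 260.2063417896191 196.21479228117903 -0.013160475778816554 [[0.011, -0.999, 0.051, 0.51], [-1.0, -0.011, -0.001, -0.05], [0.001, -0.051, -0.999, 1.221], [0.0, 0.0, 0.0, 1.0]]
{'time': 0.1, 'joints': array([-1.22037713e+00,  3.53592605e-01,  1.63406554e+00,  5.21632452e-06,
        1.15520561e+00, -2.39238143e-03]), 'joint_velocities': array([ 0.00039676, -0.0003143 ,  0.00022299,  0.00236006,  0.00145458,
       -0.00179069]), 'tau': array([-9.29898706e-04, -6.06364775e+01, -3.42816532e+01, -2.28132376e-05,
        4.09790766e-03, -1.13457855e-05]), 'eef_pos': array([ 0.21581811, -0.58609354,  0.23062572]), 'tool_rot': array([ 9.84480793e-01,  1.75491211e-01, -1.07687125e-04, -6.26362885e-04]), 'wrist_force': array([-0.64781721,  0.2004086 , -0.56443085]), 'torque': array([-0.04262456, -0.00387914,  0.03557382]), 'grasp_force': 0.0, 'gripper_width': 0.08531759843792808}
```

View pics/scene0.png

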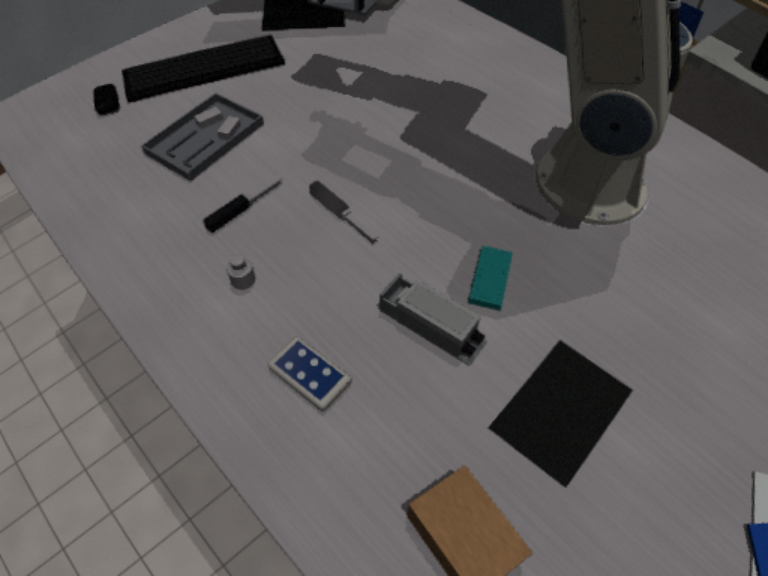

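View pics/top0.png

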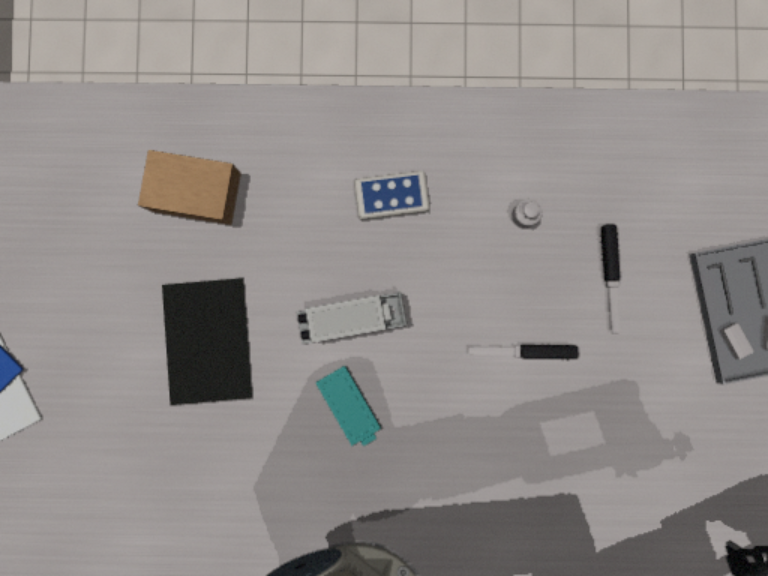

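The scene view (1.5x scale) shows the box at about (430,315) with its pocket to the upper left. The near tool's handle is at (330,197). In the top view the box is at (350,318) with its pocket to the right (395,310), the near tool's handle is at (548,352) with its tip at (469,350), and the mat is at (207,340).

```bash
cat > h.py <<'E'
import numpy as np,cv2
def ray(c,u,v):
    K=np.array([[c["fx"],0,c["cx"]],[0,c["fy"],c["cy"]],[0,0,1.]])
    # r_drawn = s(1+k1 s^2)
    p=cv2.undistortPoints(np.array([[[u,v]]],float),K,np.array([float(c["k1"]),0,0,0]))[0,0]
    E=c["extrinsics"];return E[:3,3],E[:3,:3]@np.array([p[0],p[1],1])
def onz(c,u,v,z):
    o,d=ray(c,u,v);return o+d*(z-o[2])/d[2]
def px(c,P):
    E=np.linalg.inv(c["extrinsics"]);q=E[:3,:3]@np.array(P)+E[:3,3];q=q[:2]/q[2];q=q*(1+c["k1"]*(q@q))
    return np.array([c["fx"]*q[0]+c["cx"],c["fy"]*q[1]+c["cy"]])
def crop(img,u0,v0,w,h,s,f):
    cv2.imwrite(f,cv2.resize(img[v0:v0+h,u0:u0+w,::-1],None,fx=s,fy=s,interpolation=cv2.INTER_CUBIC))
E
python3 - <<'E'
from h import *
t=dict(np.load("top0.npz"));s=dict(np.load("scene0.npz"))
I=t["frame"];g=I.max(2)
def blob(m,u0,v0,u1,v1):
    z=np.zeros_like(m,np.uint8);z[v0:v1,u0:u1]=m[v0:v1,u0:u1]
    cs=cv2.findContours(z,0,2)[0];return max(cs,key=cv2.contourArea)
def rep(n,c,z):
    b=cv2.boxPoints(cv2.minAreaRect(c));W=np.array([onz(t,*p,z) for p in b])
    print(n,np.round(b,1).tolist(),np.round(W.mean(0),4),[round(float(np.linalg.norm(W[i]-W[i+1])),4) for i in(0,1)],np.round(np.degrees(np.arctan2(*(W[1]-W[0])[1::-1])),1),np.degrees(np.arctan2(*(W[2]-W[1])[1::-1])))
rep("handle",blob(g<70,340,222,400,250),.02)
rep("handle2",blob(g<70,395,140,418,192),.02)
rep("mat",blob(g<60,100,180,172,275),.003)
crop(I,190,180,210,75,3.8,"pics/topc.png")
crop(s["frame"],200,110,140,130,4.5,"pics/scenec.png")
E
```

```text
handle [[347.0, 230.0], [385.0, 230.0], [385.0, 239.0], [347.0, 239.0]] [ 0.4716 -0.3355  0.02  ] [0.102, 0.024] -89.4 179.8452098146944
handle2 [[399.29998779296875, 150.1999969482422], [410.6000061035156, 149.39999389648438], [413.1000061035156, 186.39999389648438], [401.70001220703125, 187.1999969482422]] [ 0.651  -0.4443  0.02  ] [0.0309, 0.1004] -85.5 -176.58567073800972
mat [[107.80000305175781, 189.0], [162.1999969482422, 185.1999969482422], [167.6999969482422, 265.5], [113.4000015258789, 269.29998779296875]] [0.4844 0.2807 0.003 ] [0.1487, 0.2183] -85.4 -174.82605666442163
```

View pics/topc.png

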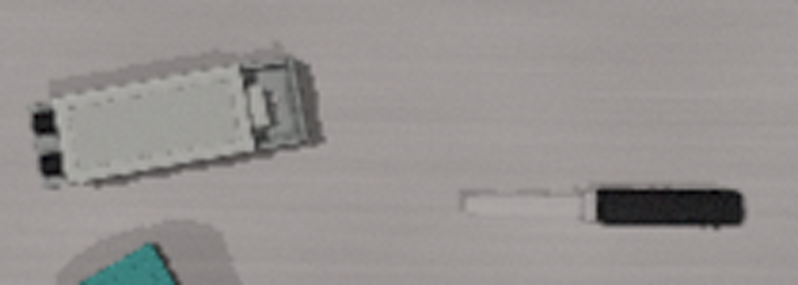

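View pics/scenec.png

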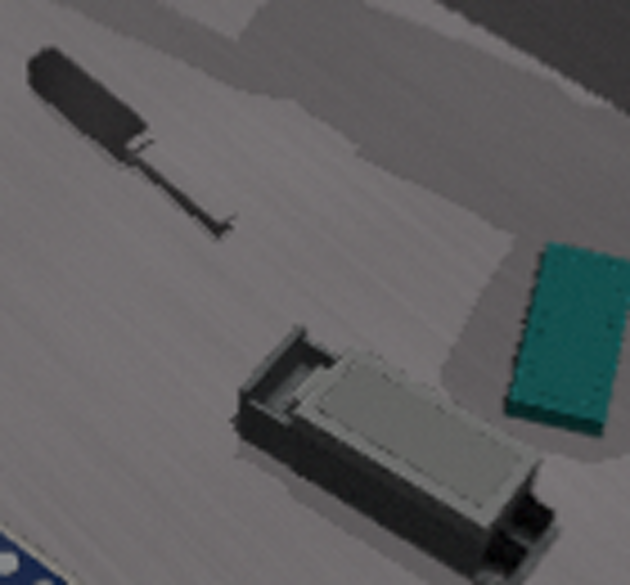

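The top crop shows lid corners at about (52,98), (242,66), (254,150) and (66,183), the rim at about x=300, and the blade tip at (462,204). The scene crop shows the open pocket and the lip clearly, with lid corners at about (342,352), (540,462), (487,527) and (296,402).

```bash
python3 - <<'E'
from h import *
t=dict(np.load("top0.npz"));s=dict(np.load("scene0.npz"))
T=lambda u,v,z:onz(t,190+(u+.5)/3.8-.5,180+(v+.5)/3.8-.5,z)
S=lambda u,v,z:onz(s,200+(u+.5)/4.5-.5,110+(v+.5)/4.5-.5,z)
def q(n,P):
    P=np.array(P);print(n,P.mean(0).round(4),"len",[np.linalg.norm(P[i]-P[(i+1)%4]).round(4) for i in range(4)],"xdir",np.degrees(np.arctan2(*((P[0]+P[3]-P[1]-P[2])[1::-1]))).round(1))
q("lidT",[T(*p,.062) for p in[(52,98),(242,66),(254,150),(66,183)]])
q("lidS",[S(*p,.062) for p in[(540,462),(342,352),(296,402),(487,527)]])
print("rimT",T(292,60,.053),T(308,143,.053),"rimS",S(302,330,.053),S(242,395,.053))
a,b=T(744,208,.02),T(462,204,.014);print("tool",a,b,np.linalg.norm(a-b),np.degrees(np.arctan2(*(b-a)[1::-1])))
a,b=S(40,62,.02),S(222,228,.014);print("toolS",a,b,np.linalg.norm(a-b),np.degrees(np.arctan2(*(b-a)[1::-1])))
from scipy.spatial.transform import Rotation as R
from rig import *
z=sense();print(R.from_quat(z["tool_rot"]).as_matrix().round(3))
E
```

```text
lidT [0.5264 0.0265 0.062 ] len [np.float64(0.1313), np.float64(0.0578), np.float64(0.1297), np.float64(0.0586)] xdir 100.4
lidS [0.5283 0.0267 0.062 ] len [np.float64(0.1325), np.float64(0.045), np.float64(0.1318), np.float64(0.0538)] xdir 100.7
rimT [ 0.57169348 -0.06741774  0.053     ] [ 0.51481669 -0.07896859  0.053     ] rimS [ 0.51961402 -0.07381897  0.053     ] [ 0.57803854 -0.06339088  0.053     ]
tool [ 0.47246882 -0.38754533  0.02      ] [ 0.47303192 -0.18932883  0.014     ] 0.19830809049997805 89.83723437626227
toolS [ 0.47447063 -0.38366185  0.02      ] [ 0.47930886 -0.18870666  0.014     ] 0.1951075003651192 88.57837347427717
[[ 0.938  0.346 -0.   ]
 [ 0.346 -0.938  0.001]
 [ 0.    -0.001 -1.   ]]
```

```bash
cat >> h.py <<'E'
from scipy.spatial.transform import Rotation as R
def frame(yaw,pitch=0):
    """tool x along heading yaw (deg), tip-down pitch (deg), approach down"""
    return R.from_euler('z',yaw,degrees=True)*R.from_euler('x',180,degrees=True)*R.from_euler('y',-pitch,degrees=True)
def rel(p0,R0,p1,R1):
    R0=R0 if isinstance(R0,R) else R.from_quat(R0)
    return np.r_[R0.inv().apply(np.array(p1)-p0),(R0.inv()*R1).as_rotvec()].round(4).tolist()
def go(p1,R1):
    from rig import sense
    z=sense();return rel(z["eef_pos"],z["tool_rot"],p1,R1)
E
python3 -c "
from h import *
print(go([.472,-.315,.12],frame(89.7)))"
```

```text
[0.3341, -0.1657, 0.1108, -0.0011, -0.0008, -1.2128]
```

>>> {"op": "step_arm", "data": {"plan": [[0.042, -0.021, 0.014, 0, 0, -0.15, 0.085], [0.084, -0.042, 0.028, 0, 0, -0.3, 0.085], [0.126, -0.063, 0.042, 0, 0, -0.45, 0.085], [0.168, -0.083, 0.056, 0, 0, -0.61, 0.085], [0.21, -0.104, 0.07, 0, 0, -0.76, 0.085], [0.252, -0.125, 0.084, 0, 0, -0.91, 0.085], [0.294, -0.146, 0.098, -0.001, -0.001, -1.06, 0.085], [0.334, -0.166, 0.111, -0.001, -0.001, -1.213, 0.085]]}}

```text
time: 1.1
eef_pos: [0.4728, -0.3139, 0.1196]
tool_rot: [0.707, 0.707, -0.0, 0.0]
wrist_force: [0.3, -0.7, -0.1]
gripper_width: 0.085
grasp_force: 0.0
```

```bash
python3 - <<'E'
from h import *
from rig import *
print(go([.472,-.315,.004],frame(89.7)))
c=camera("scene");crop(c["frame"],150,50,200,150,4,"pics/s1.png")
E
```

```text
[-0.0009, -0.0008, 0.1156, -0.0001, 0.0011, 0.0053]
```

View pics/s1.png

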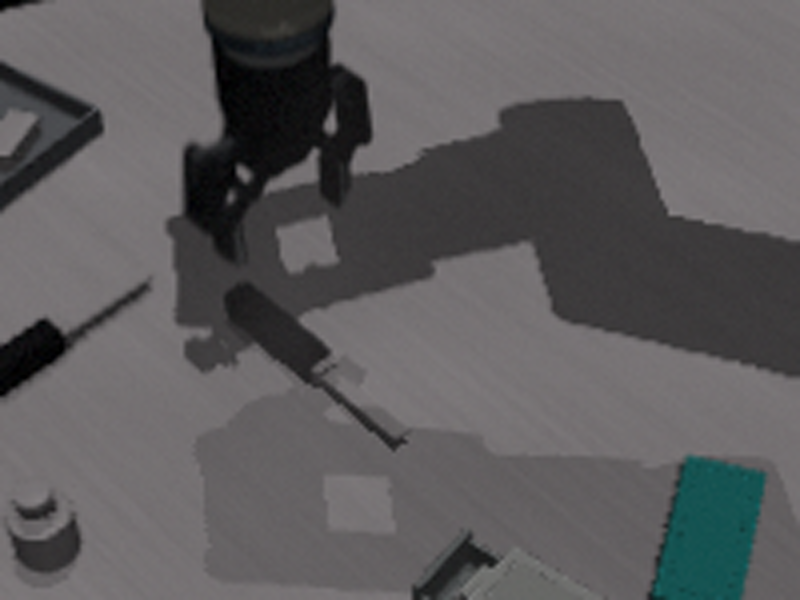

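The open fingers hang over the handle (235,260 and 335,195) and straddle its line as expected, so I'll go down and close.

>>> {"op": "step_arm", "data": {"plan": [[0, 0, 0.025, 0, 0, 0.005, 0.085], [-0.001, -0.001, 0.05, 0, 0, 0.005, 0.085], [-0.001, -0.001, 0.08, 0, 0, 0.005, 0.085], [-0.001, -0.001, 0.102, 0, 0, 0.005, 0.085], [-0.001, -0.001, 0.116, 0, 0, 0.005, 0.085], [-0.001, -0.001, 0.116, 0, 0, 0.005, 0.06], [-0.001, -0.001, 0.116, 0, 0, 0.005, 0.035], [-0.001, -0.001, 0.116, 0, 0, 0.005, 0.01]]}}

```text
time: 2.15
eef_pos: [0.4716, -0.3169, 0.0052]
tool_rot: [0.711, 0.704, -0.0, 0.001]
wrist_force: [0.6, -0.5, 0.7]
gripper_width: 0.0314
grasp_force: 0.0
```

>>> {"op": "step_arm", "data": {"plan": [[0, 0, 0, 0, 0, 0, 0.01], [0, 0, 0, 0, 0, 0, 0.01], [0, 0, 0, 0, 0, 0, 0.01], [0, 0, -0.03, 0, 0, 0, 0.01], [0, 0, -0.06, 0, 0, 0, 0.01], [0, 0, -0.09, 0, 0, 0, 0.01], [0, 0, -0.13, 0, 0, 0, 0.01], [0, 0, -0.17, 0, 0, 0, 0.01]]}}

```text
time: 3.15
eef_pos: [0.4707, -0.316, 0.1757]
tool_rot: [0.711, 0.704, -0.0, 0.001]
wrist_force: [0.9, 0.0, -1.2]
gripper_width: 0.0247
grasp_force: 59.3
```

```bash
cat >> h.py <<'E'
B=np.array([.5268,.0265,0]);YAW=100.5;L=.1265;OFF=.010
RB=R.from_euler('z',YAW,degrees=True)
def tipw(tx,tz,ty=0): return B+RB.apply([tx/1000,ty/1000,tz/1000])
def tcp(tx,tz,p,ty=0):
    F=frame(YAW,p);return tipw(tx,tz,ty)+F.apply([-L,0,OFF]),F
def line(x,p,gap): # blade centre-line height at x, gap = mm between blade and rim
    c,t=np.cos(np.radians(p)),np.tan(np.radians(p));return 50+(4.5+gap)/c-(x+100)*t
def tool_tip():
    from rig import sense
    z=sense();w=z["eef_pos"]+R.from_quat(z["tool_rot"]).apply([L,0,-OFF]);return w
E
python3 -c "
from h import *
print(line(-114,45,2.5)); P,F=tcp(-114,line(-114,45,2.5),45); print(P,tipw(-114,line(-114,45,2.5)));print(go(P,F))"
```

```text
73.89949493661166
[ 0.56516424 -0.1804949   0.15627743] [ 0.54757485 -0.08559106  0.07389949]
[0.1365, 0.0931, 0.0193, -0.0758, -0.7816, -0.1833]
```

>>> {"op": "step_arm", "data": {"plan": [[0.017, 0.012, 0.0, -0.01, -0.098, -0.023, 0.01], [0.034, 0.023, 0.0, -0.019, -0.195, -0.046, 0.01], [0.051, 0.035, 0.0, -0.028, -0.293, -0.069, 0.01], [0.068, 0.047, 0.0, -0.038, -0.39, -0.092, 0.01], [0.085, 0.058, 0.0, -0.047, -0.489, -0.115, 0.01], [0.102, 0.07, 0.005, -0.057, -0.586, -0.138, 0.01], [0.12, 0.082, 0.01, -0.066, -0.684, -0.16, 0.01], [0.1365, 0.093, 0.019, -0.076, -0.782, -0.183, 0.01]]}}

```text
time: 4.15
eef_pos: [0.5663, -0.1798, 0.1558]
tool_rot: [0.59, 0.71, -0.245, 0.296]
wrist_force: [-0.6, -0.7, -1.6]
gripper_width: 0.0249
grasp_force: 59.4
```

```bash
python3 - <<'E'
from h import *
from rig import *
a=camera("top");b=camera("scene")
np.savez("top2.npz",**a);np.savez("scene2.npz",**b)
z=sense();print(z["eef_pos"],z["gripper_width"],frame(YAW,45).as_quat(),z["tool_rot"])
w=tool_tip();print(w,px(a,w),px(b,w),px(a,tipw(-100,53)),px(b,tipw(-100,53)),px(b,tipw(-78,44)))
x=[]
for c,p,s in((a,px(a,w),5),(b,px(b,w),5)):
    u,v=p.astype(int);f=c["frame"][v-38:v+38,u-38:u+38,::-1]
    print(u-38,v-38);x.append(cv2.resize(f,None,fx=s,fy=s,interpolation=cv2.INTER_CUBIC))
cv2.imwrite("pics/tip.png",np.hstack(x))
E
```

```text
[ 0.56552675 -0.17821831  0.15315719] 0.024844631575490883 [ 0.59076461  0.71031723 -0.24470271  0.29422303] [ 0.58884678  0.71163676 -0.24526555  0.29441026]
[ 0.5473797  -0.08351067  0.07067448] [272.7438545  204.57372201] [256.82499523 182.44640592] [268.05907457 205.64560344] [260.3548692  188.55621569] [266.95466995 194.5972543 ]
234 166
218 144
```

View pics/tip.png

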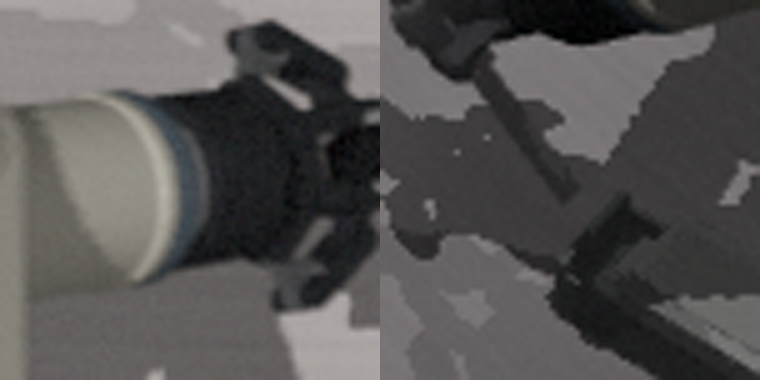

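The blade tip is seen in the scene view at pixel (256,182), against a predicted (257,182), so the in-hand geometry holds. The rim middle is at about (261,190), within 2 px of the prediction.

```bash
python3 - <<'E'
from h import *
from rig import *
z=sense();print(z["eef_pos"],z["wrist_force"],z["joint_velocities"].round(3))
print("tip box",RB.inv().apply(tool_tip()-B))
for x in(-114,-92,-72):
    print(go(*tcp(x,line(x,45,2.5),45)))
E
```

```text
[ 0.56552675 -0.17821831  0.15315719] [-0.6353991  -0.05791422 -1.24012833] [-0.057 -0.046 -0.008  0.08  -0.014 -0.124]
tip box [-0.11191888 -0.00018724  0.07067448]
[-0.0037, -0.0008, -0.0007, 0.0012, 0.0011, 0.0045]
[0.0274, -0.0006, -0.0007, 0.0012, 0.0011, 0.0045]
[0.0557, -0.0005, -0.0007, 0.0012, 0.0011, 0.0045]
```

>>> {"op": "step_arm", "data": {"plan": [[0, 0, 0, 0, 0, 0, 0.01], [0, 0, 0, 0, 0, 0, 0.01], [0.005, 0, 0, 0, 0, 0, 0.01], [0.01, 0, 0, 0, 0, 0, 0.01], [0.016, 0, 0, 0, 0, 0, 0.01], [0.022, 0, 0, 0, 0, 0, 0.01], [0.028, 0, 0, 0, 0, 0, 0.01], [0.03, 0, 0, 0, 0, 0, 0.01]]}}

```text
time: 5.25
eef_pos: [0.5614, -0.1595, 0.1335]
tool_rot: [0.591, 0.71, -0.245, 0.294]
wrist_force: [0.4, -1.2, -1.2]
gripper_width: 0.0249
grasp_force: 59.4
```

```bash
python3 - <<'E'
from h import *
from rig import *
z=sense();print(z["eef_pos"],z["wrist_force"],z["joint_velocities"].round(3))
print("tip box",RB.inv().apply(tool_tip()-B))
x=-72;print(go(*tcp(x,line(x,45,2.5),45)))
b=camera("scene");w=tool_tip();print(px(b,w))
u,v=px(b,w).astype(int);print(u-50,v-55);crop(b["frame"],u-50,v-55,90,90,6.6,"pics/s3.png")
E
```

```text
[ 0.5614078  -0.15946824  0.13345881] [ 0.40850421 -1.16886139 -1.17847003] [ 0.017  0.015  0.002 -0.003  0.001  0.028]
tip box [-9.26697504e-02 -8.57631298e-05  5.10470690e-02]
[0.0282, -0.0001, -0.001, -0.0, 0.0004, 0.0004]
[262.54600103 190.35373252]
212 135
```

View pics/s3.png

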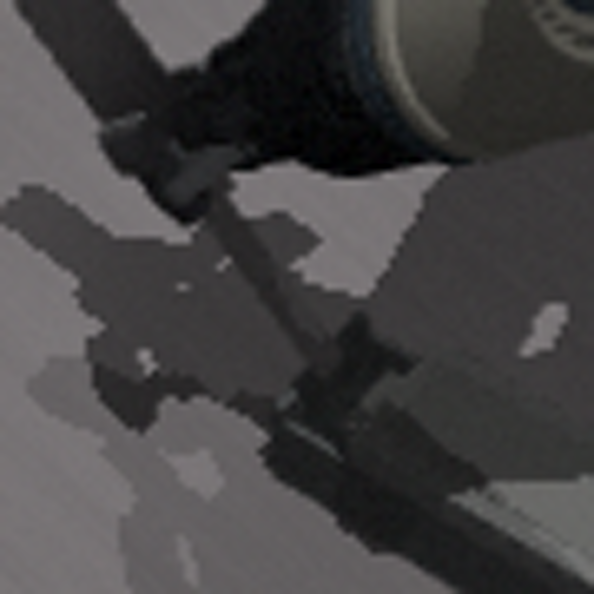

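The blade at (325,355) is on the rim's middle (rim runs from (360,320) to (285,405)) with no contact force, so I'll slide on.

>>> {"op": "step_arm", "data": {"plan": [[0.005, 0, -0.001, 0, 0, 0, 0.01], [0.01, 0, -0.001, 0, 0, 0, 0.01], [0.015, 0, -0.001, 0, 0, 0, 0.01], [0.02, 0, -0.001, 0, 0, 0, 0.01], [0.025, 0, -0.001, 0, 0, 0, 0.01], [0.028, 0, -0.001, 0, 0, 0, 0.01], [0.028, 0, -0.001, 0, 0, 0, 0.01], [0.028, 0, -0.001, 0, 0, 0, 0.01]]}}

```text
time: 6.3
eef_pos: [0.5578, -0.1397, 0.1149]
tool_rot: [0.591, 0.71, -0.245, 0.294]
wrist_force: [0.2, -0.2, -1.4]
gripper_width: 0.0247
grasp_force: 59.4
```

```bash
python3 - <<'E'
from h import *
from rig import *
z=sense();print(z["eef_pos"],z["wrist_force"],z["torque"])
print("tip box",RB.inv().apply(tool_tip()-B))
x=-72
for p,g in((40,1.5),(34,.5),(30,0),(26,0),(22,0),(18,0),(14,0),(10,0),(8,0)): print(p,go(*tcp(x,line(x,p,g),p)))
E
```

```text
[ 0.5578348  -0.1397373   0.11486735] [ 0.17511263 -0.15545408 -1.44934587] [ 0.45669192  0.07431521 -0.0227697 ]
tip box [-0.07263143 -0.00025667  0.03243998]
40 [0.0005, -0.0002, 0.0093, 0.0001, 0.0878, -0.0003]
34 [0.0014, -0.0002, 0.0202, 0.0001, 0.1925, -0.0003]
30 [0.0027, -0.0002, 0.0274, 0.0001, 0.2623, -0.0003]
26 [0.0043, -0.0002, 0.034, 0.0002, 0.3321, -0.0003]
22 [0.0066, -0.0002, 0.0404, 0.0002, 0.4019, -0.0003]
18 [0.0095, -0.0002, 0.0466, 0.0002, 0.4718, -0.0003]
14 [0.0129, -0.0002, 0.0526, 0.0002, 0.5416, -0.0003]
10 [0.0169, -0.0002, 0.0582, 0.0002, 0.6114, -0.0002]
8 [0.0191, -0.0002, 0.0609, 0.0002, 0.6463, -0.0002]
```

>>> {"op": "step_arm", "data": {"plan": [[0.0003, 0, 0.005, 0, 0.044, 0, 0.01], [0.0005, 0, 0.0093, 0, 0.088, 0, 0.01], [0.001, 0, 0.015, 0, 0.14, 0, 0.01], [0.0014, 0, 0.02, 0, 0.1925, 0, 0.01], [0.002, 0, 0.024, 0, 0.227, 0, 0.01], [0.0027, 0, 0.0274, 0, 0.262, 0, 0.01], [0.0027, 0, 0.0274, 0, 0.262, 0, 0.01], [0.0027, 0, 0.0274, 0, 0.262, 0, 0.01]]}}

```text
time: 7.3
eef_pos: [0.5614, -0.157, 0.0941]
tool_rot: [0.618, 0.742, -0.166, 0.2]
wrist_force: [-0.4, 0.7, 4.2]
gripper_width: 0.0251
grasp_force: 60.0
```

```bash
python3 - <<'E'
from h import *
from rig import *
z=sense();print(z["eef_pos"],z["wrist_force"],z["torque"])
print("tip box",RB.inv().apply(tool_tip()-B))
x=-72
P,F=tcp(x,line(x,30,0),30)
for p,g in((26,0),(22,0),(18,0),(14,0),(10,0),(8,0),(6,0)): print(p,go(*tcp(x,line(x,p,g),p)),rel(P,F,*tcp(x,line(x,p,g),p)))
E
```

```text
[ 0.56138564 -0.15702651  0.0941034 ] [-0.36278491  0.65258674  4.24834502] [0.36550014 0.0326036  0.02651249]
tip box [-0.072287   -0.00062343  0.03933958]
26 [0.0003, -0.0006, 0.0071, 0.0009, 0.0713, -0.0005] [-0.0002, 0.0, 0.0068, 0.0, 0.0698, -0.0]
22 [0.0008, -0.0006, 0.0139, 0.0009, 0.1411, -0.0005] [0.0004, 0.0, 0.0136, 0.0, 0.1396, -0.0]
18 [0.002, -0.0006, 0.0207, 0.0009, 0.211, -0.0005] [0.0015, 0.0, 0.0204, 0.0, 0.2094, 0.0]
14 [0.0038, -0.0006, 0.0273, 0.0009, 0.2808, -0.0004] [0.0033, 0.0, 0.027, 0.0, 0.2793, 0.0]
10 [0.0062, -0.0006, 0.0338, 0.0009, 0.3506, -0.0004] [0.0057, 0.0, 0.0335, 0.0, 0.3491, -0.0]
8 [0.0076, -0.0006, 0.0369, 0.0009, 0.3855, -0.0004] [0.0072, 0.0, 0.0366, 0.0, 0.384, 0.0]
6 [0.0092, -0.0006, 0.04, 0.001, 0.4204, -0.0004] [0.0087, 0.0, 0.0397, 0.0, 0.4189, -0.0]
```

Contact is there, about 5.5 N up. I'll lever slowly.

>>> {"op": "step_arm", "data": {"plan": [[0, 0, 0.002, 0, 0.02, 0, 0.01], [-0.0001, 0, 0.0042, 0, 0.043, 0, 0.01], [-0.0002, 0, 0.0068, 0, 0.07, 0, 0.01], [0, 0, 0.009, 0, 0.092, 0, 0.01], [0.0002, 0, 0.0112, 0, 0.115, 0, 0.01], [0.0004, 0, 0.0136, 0, 0.14, 0, 0.01], [0.0004, 0, 0.0136, 0, 0.14, 0, 0.01], [0.0004, 0, 0.0136, 0, 0.14, 0, 0.01]]}}

```text
time: 8.3
eef_pos: [0.5621, -0.1628, 0.0814]
tool_rot: [0.628, 0.755, -0.121, 0.146]
wrist_force: [0.1, 4.8, 2.6]
gripper_width: 0.025
grasp_force: 60.1
```

```bash
python3 - <<'E'
from h import *
from rig import *
z=sense();print(z["eef_pos"],z["wrist_force"],z["torque"])
print("tip box",RB.inv().apply(tool_tip()-B))
x=-72
P,F=tcp(x,line(x,22,0),22)
for p,g in((18,0),(14,0),(10,0),(8,0),(6,0)): print(p,rel(P,F,*tcp(x,line(x,p,g),p)))
E
```

```text
[ 0.56214966 -0.16278363  0.08139101] [0.0794125  4.80884105 2.59573804] [ 1.2632985   0.12086279 -0.00512973]
tip box [-0.07147946 -0.00031958  0.04340793]
18 [0.0002, 0.0, 0.0069, 0.0, 0.0698, 0.0]
14 [0.0011, -0.0, 0.0137, 0.0, 0.1396, 0.0]
10 [0.0026, 0.0, 0.0204, -0.0, 0.2094, 0.0]
8 [0.0035, -0.0, 0.0238, 0.0, 0.2443, 0.0]
6 [0.0046, 0.0, 0.027, -0.0, 0.2793, 0.0]
```

>>> {"op": "step_arm", "data": {"plan": [[0.0001, 0, 0.0035, 0, 0.035, 0, 0.01], [0.0002, 0, 0.0069, 0, 0.07, 0, 0.01], [0.0006, 0, 0.0103, 0, 0.105, 0, 0.01], [0.0011, 0, 0.0137, 0, 0.14, 0, 0.01], [0.0018, 0, 0.017, 0, 0.175, 0, 0.01], [0.0026, 0, 0.0204, 0, 0.209, 0, 0.01], [0.0026, 0, 0.0204, 0, 0.209, 0, 0.01], [0.0026, 0, 0.0204, 0, 0.209, 0, 0.01]]}}

```text
time: 9.3
eef_pos: [0.563, -0.1684, 0.0617]
tool_rot: [0.637, 0.766, -0.056, 0.067]
wrist_force: [-0.9, 0.4, 3.9]
gripper_width: 0.0247
grasp_force: 60.2
```

```bash
python3 - <<'E'
from h import *
from rig import *
z=sense();print(z["eef_pos"],z["wrist_force"],z["torque"])
print("tip box",RB.inv().apply(tool_tip()-B))
b=camera("scene");crop(b["frame"],212,135,110,90,6.6,"pics/s4.png")
E
```

```text
[ 0.56298998 -0.16843182  0.06174716] [-0.87846776  0.44515989  3.91696379] [0.72923962 0.22151529 0.01749531]
tip box [-7.19601896e-02 -7.60285614e-05  4.95034456e-02]
```

View pics/s4.png

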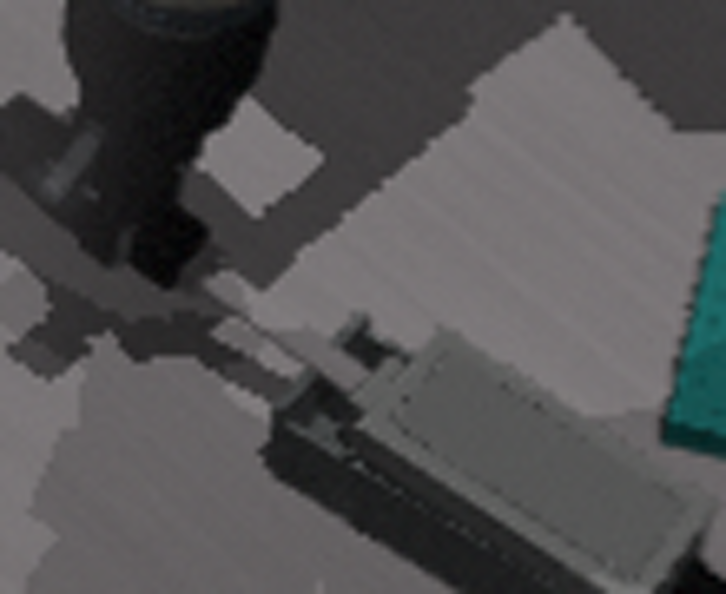

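>>> {"op": "step_arm", "data": {"plan": [[0.0005, 0, 0.001, 0, 0.017, 0, 0.01], [0.0009, 0, 0.003, 0, 0.035, 0, 0.01], [0.0014, 0, 0.0045, 0, 0.052, 0, 0.01], [0.002, 0, 0.006, 0, 0.07, 0, 0.01], [0.002, 0, 0.006, 0, 0.07, 0, 0.01], [0.002, 0, 0.006, 0, 0.07, 0, 0.01], [0.002, 0, 0.006, 0, 0.07, 0, 0.01], [0.002, 0, 0.006, 0, 0.07, 0, 0.01]]}}

```text
time: 10.35
eef_pos: [0.5629, -0.1674, 0.0554]
tool_rot: [0.639, 0.768, -0.033, 0.04]
wrist_force: [0.5, -1.5, 1.4]
gripper_width: 0.0249
grasp_force: 59.7
```

```bash
python3 - <<'E'
from h import *
from rig import *
z=sense();print(z["eef_pos"],z["wrist_force"],z["torque"])
print("tip box",RB.inv().apply(tool_tip()-B))
E
```

```text
[ 0.56291659 -0.16737562  0.05541769] [ 0.5282278  -1.47695872  1.4443649 ] [0.12561619 0.0476999  0.01749603]
tip box [-0.07035928 -0.00016757  0.0521131 ]
```

The moment has fallen to near zero, so the catch has let go. I'll ease the blade and withdraw it.

>>> {"op": "step_arm", "data": {"plan": [[-0.001, 0, -0.003, 0, -0.035, 0, 0.01], [-0.002, 0, -0.006, 0, -0.07, 0, 0.01], [-0.003, 0, -0.009, 0, -0.105, 0, 0.01], [-0.012, 0, -0.01, 0, -0.105, 0, 0.01], [-0.027, 0, -0.012, 0, -0.105, 0, 0.01], [-0.047, 0, -0.015, 0, -0.105, 0, 0.01], [-0.067, 0, -0.022, 0, -0.105, 0, 0.01], [-0.087, 0, -0.032, 0, -0.105, 0, 0.01]]}}

```text
time: 11.35
eef_pos: [0.5777, -0.2509, 0.0962]
tool_rot: [0.636, 0.764, -0.067, 0.08]
wrist_force: [0.3, 0.5, -1.4]
gripper_width: 0.0253
grasp_force: 59.4
```

```bash
python3 - <<'E'
from h import *
from rig import *
z=sense();print(z["eef_pos"],z["wrist_force"],z["torque"])
print("tip box",RB.inv().apply(tool_tip()-B))
print(go([.475,-.315,.05],frame(90)),go([.475,-.315,.005],frame(90)))
b=camera("scene");crop(b["frame"],232,135,110,90,6.6,"pics/s5.png")
E
```

```text
[ 0.57771672 -0.25087653  0.09618731] [ 0.26769913  0.46930914 -1.37674294] [0.12107708 0.03413687 0.00945869]
tip box [-0.15619724  0.00042079  0.07965769]
[-0.0338, -0.1126, 0.0545, 0.0184, 0.209, 0.1821] [-0.0244, -0.1126, 0.0985, 0.0184, 0.209, 0.1821]
```

View pics/s5.png

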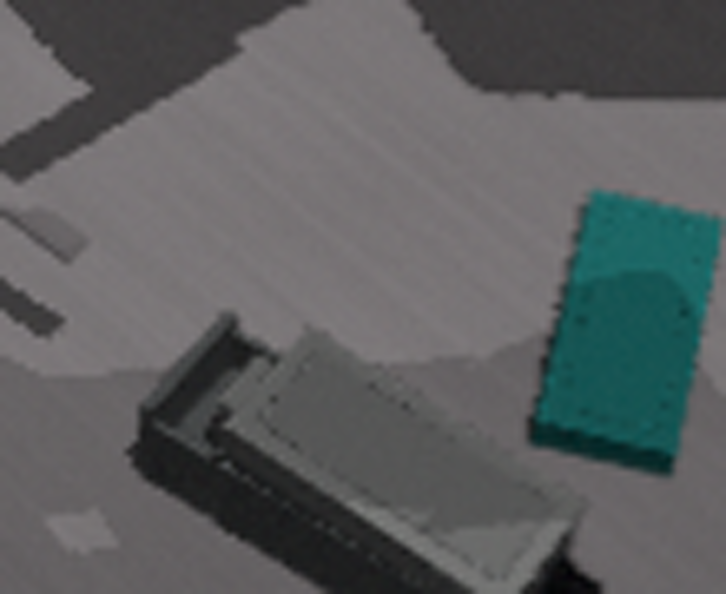

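The lid's lip end is raised, with a gap at (225,460), and it stays up. Next I'll lay the tool down.

>>> {"op": "step_arm", "data": {"plan": [[-0.007, -0.028, 0.01, 0.005, 0.052, 0.045, 0.01], [-0.014, -0.056, 0.025, 0.009, 0.105, 0.09, 0.01], [-0.025, -0.085, 0.04, 0.014, 0.157, 0.136, 0.01], [-0.034, -0.1126, 0.0545, 0.018, 0.209, 0.182, 0.01], [-0.031, -0.1126, 0.07, 0.018, 0.209, 0.182, 0.01], [-0.028, -0.1126, 0.085, 0.018, 0.209, 0.182, 0.01], [-0.0255, -0.1126, 0.0945, 0.018, 0.209, 0.182, 0.01], [-0.0255, -0.1126, 0.096, 0.018, 0.209, 0.182, 0.01]]}}

```text
time: 12.4
eef_pos: [0.4757, -0.313, 0.0068]
tool_rot: [0.706, 0.708, 0.0, -0.0]
wrist_force: [0.3, 0.3, -0.9]
gripper_width: 0.025
grasp_force: 59.4
```

```bash
python3 - <<'E'
from h import *
from rig import *
z=sense();print(z["eef_pos"],z["wrist_force"],z["torque"],z["tool_rot"])
print(go([.475,-.315,.004],frame(90)))
E
```

```text
[ 0.47566779 -0.31296477  0.00684333] [ 0.30204341  0.31278672 -0.88368142] [-0.00057472  0.02632901  0.02794239] [ 7.06360302e-01  7.07852412e-01  2.82439570e-04 -7.87140727e-05]
[-0.002, -0.0007, 0.0028, 0.0003, -0.0005, 0.0021]
```

>>> {"op": "step_arm", "data": {"plan": [[0, 0, 0.001, 0, 0, 0, 0.01], [0, 0, 0.002, 0, 0, 0, 0.01], [0, 0, 0.002, 0, 0, 0, 0.035], [0, 0, 0.002, 0, 0, 0, 0.06], [0, 0, 0.002, 0, 0, 0, 0.085], [0, 0, 0.002, 0, 0, 0, 0.085], [0, 0, -0.04, 0, 0, 0, 0.085], [0, 0, -0.1, 0, 0, 0, 0.085]]}}

```text
time: 13.4
eef_pos: [0.4743, -0.3132, 0.1074]
tool_rot: [0.707, 0.707, 0.0, -0.001]
wrist_force: [0.6, 0.4, -0.0]
gripper_width: 0.0849
grasp_force: 0.0
```

```bash
python3 - <<'E'
from h import *
from rig import *
z=sense();print(z["eef_pos"],z["gripper_width"],z["wrist_force"])
print(go([B[0],B[1],.13],frame(YAW)),go([B[0],B[1],.03],frame(YAW)))
E
```

```text
[ 0.47426398 -0.31319157  0.10739878] 0.08490911156596531 [ 0.62410329  0.41908182 -0.01663465]
[0.3397, 0.0527, -0.022, -0.0015, -0.0022, -0.1828] [0.3395, 0.0528, 0.078, -0.0015, -0.0022, -0.1828]
```

>>> {"op": "step_arm", "data": {"plan": [[0.04, 0.006, -0.012, 0, 0.0, -0.02, 0.085], [0.08, 0.012, -0.022, 0, 0.0, -0.045, 0.085], [0.125, 0.02, -0.022, 0, -0.02, -0.07, 0.085], [0.17, 0.026, -0.022, 0, -0.04, -0.09, 0.085], [0.215, 0.033, -0.022, 0, -0.06, -0.115, 0.085], [0.26, 0.04, -0.022, 0, -0.077, -0.14, 0.085], [0.305, 0.047, -0.022, 0, -0.077, -0.165, 0.085], [0.34, 0.053, -0.022, 0, -0.077, -0.183, 0.085]]}}

```text
time: 14.4
eef_pos: [0.5283, 0.028, 0.1299]
tool_rot: [0.638, 0.769, -0.027, 0.028]
wrist_force: [0.4, 0.6, 0.4]
gripper_width: 0.085
grasp_force: 0.0
```

```bash
python3 - <<'E'
from h import *
from rig import *
z=sense();print(z["eef_pos"],z["tool_rot"])
print(go([B[0],B[1],.044],frame(YAW,4.4)))
b=camera("scene");crop(b["frame"],212,105,130,120,5,"pics/s6.png")
E
```

```text
[0.5283011  0.02796852 0.12989057] [ 0.63821937  0.7688902  -0.02660328  0.02785959]
[0.0054, -0.0013, 0.0857, -0.0052, 0.0001, 0.0021]
```

View pics/s6.png

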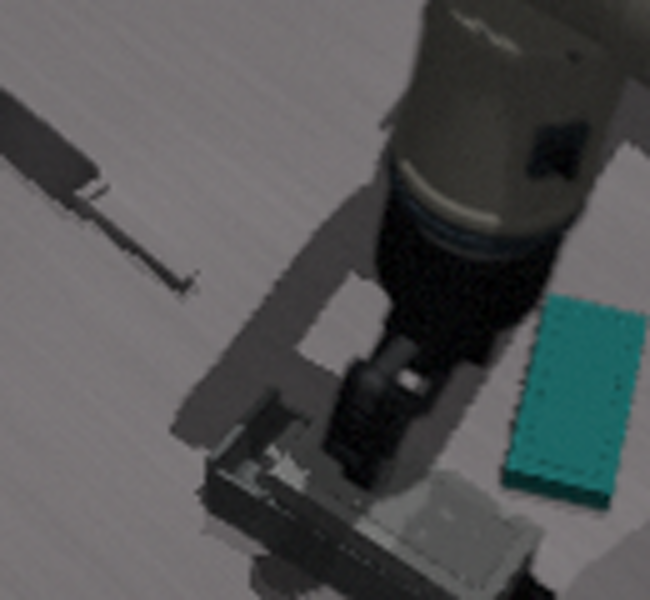

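The tool lies flat on the bench, the lid is still seated, and the gripper is above its middle. Next I'll descend and grip.

>>> {"op": "step_arm", "data": {"plan": [[0.001, -0.001, 0.02, -0.005, 0, 0, 0.085], [0.002, -0.001, 0.04, -0.005, 0, 0, 0.085], [0.004, -0.001, 0.06, -0.005, 0, 0, 0.085], [0.005, -0.001, 0.076, -0.005, 0, 0, 0.085], [0.005, -0.001, 0.086, -0.005, 0, 0, 0.085], [0.005, -0.001, 0.086, -0.005, 0, 0, 0.075], [0.005, -0.001, 0.086, -0.005, 0, 0, 0.065], [0.005, -0.001, 0.086, -0.005, 0, 0, 0.055]]}}

```text
time: 15.45
eef_pos: [0.5274, 0.0241, 0.0446]
tool_rot: [0.639, 0.768, -0.025, 0.03]
wrist_force: [-1.1, -0.5, 5.2]
gripper_width: 0.0588
grasp_force: 62.9
```

>>> {"op": "step_arm", "data": {"plan": [[0, 0, 0, 0, 0, 0, 0.05], [0, 0, 0, 0, 0, 0, 0.045], [0, 0, 0, 0, 0, 0, 0.045], [0, 0, 0, 0, 0, 0, 0.045], [0, 0, 0, 0, 0, 0, 0.045], [0, 0, 0, 0, 0, 0, 0.045], [0, 0, 0, 0, 0, 0, 0.045], [0, 0, 0, 0, 0, 0, 0.045]]}}

```text
time: 16.45
eef_pos: [0.5274, 0.0241, 0.0446]
tool_rot: [0.639, 0.768, -0.025, 0.03]
wrist_force: [-1.4, -1.6, 5.9]
gripper_width: 0.0587
grasp_force: 63.0
```

```bash
python3 - <<'E'
from h import *
from rig import *
z=sense();print(z["eef_pos"],z["tool_rot"],z["wrist_force"],z["torque"])
p=z["eef_pos"];print(go([p[0],p[1],p[2]+.13],frame(YAW,4.4)))
E
```

```text
[0.52744976 0.02414843 0.04456464] [ 0.63878936  0.76841207 -0.02455161  0.02980388] [-1.37231776 -1.56431786  5.94660528] [-0.21983491  0.32547879 -0.09031138]
[-0.01, 0.0, -0.1296, 0.0004, 0.0005, 0.0004]
```

Gripped at 59 mm. I'll lift straight up.

>>> {"op": "step_arm", "data": {"plan": [[0, 0, -0.005, 0, 0, 0, 0.045], [-0.001, 0, -0.012, 0, 0, 0, 0.045], [-0.002, 0, -0.022, 0, 0, 0, 0.045], [-0.003, 0, -0.04, 0, 0, 0, 0.045], [-0.005, 0, -0.06, 0, 0, 0, 0.045], [-0.007, 0, -0.085, 0, 0, 0, 0.045], [-0.009, 0, -0.11, 0, 0.03, 0, 0.045], [-0.01, 0, -0.13, 0, 0.077, 0, 0.045]]}}

```text
time: 17.45
eef_pos: [0.5273, 0.0247, 0.1758]
tool_rot: [0.639, 0.769, 0.001, -0.0]
wrist_force: [0.2, 0.1, -0.6]
gripper_width: 0.059
grasp_force: 64.2
```

```bash
python3 - <<'E'
from h import *
from rig import *
z=sense();print(z["eef_pos"],z["tool_rot"],z["wrist_force"],z["torque"],z["gripper_width"])
print(go([.484,.281,.12],frame(94.9)))
b=camera("scene");np.savez("s7.npz",**b);a=camera("top");np.savez("t7.npz",**a)
crop(b["frame"],200,70,200,180,3.3,"pics/s7.png")
E
```

```text
[0.52730205 0.0246902  0.17578564] [ 6.38886407e-01  7.69300710e-01  7.01999127e-04 -2.90173646e-04] [ 0.17225076  0.09463268 -0.58173643] [ 0.00810644 -0.04561553  0.02133621] 0.05899792591673457
[0.2598, 0.0045, 0.0561, 0.0006, -0.0014, 0.0992]
```

View pics/s7.png

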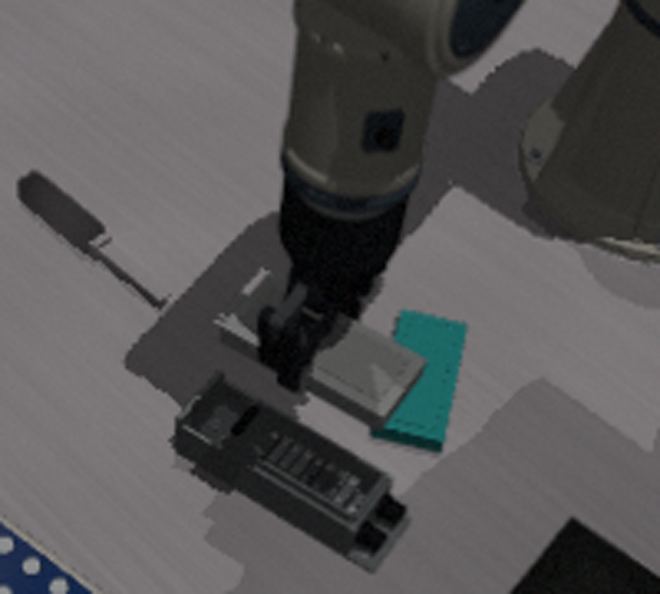

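The lid is held level above the open box tray. I'll carry it to the mat.

>>> {"op": "step_arm", "data": {"plan": [[0.03, 0, 0, 0, 0, 0.01, 0.045], [0.07, 0, 0, 0, 0, 0.025, 0.045], [0.112, 0.001, 0, 0, 0, 0.04, 0.045], [0.155, 0.002, 0.01, 0, 0, 0.055, 0.045], [0.195, 0.003, 0.022, 0, 0, 0.07, 0.045], [0.23, 0.004, 0.036, 0, 0, 0.085, 0.045], [0.255, 0.0045, 0.05, 0, 0, 0.099, 0.045], [0.266, 0.0045, 0.056, 0, 0, 0.099, 0.045]]}}

```text
time: 18.55
eef_pos: [0.4818, 0.2874, 0.1167]
tool_rot: [0.676, 0.737, -0.001, -0.0]
wrist_force: [0.7, -0.7, -1.3]
gripper_width: 0.059
grasp_force: 64.3
```

>>> {"op": "step_arm", "data": {"plan": [[0, 0, 0.02, 0, 0, 0, 0.045], [0, 0, 0.04, 0, 0, 0, 0.045], [0, 0, 0.06, 0, 0, 0, 0.045], [0, 0, 0.08, 0, 0, 0, 0.045], [0, 0, 0.095, 0, 0, 0, 0.045], [0, 0, 0.105, 0, 0, 0, 0.045], [0, 0, 0.11, 0, 0, 0, 0.045], [0, 0, 0.11, 0, 0, 0, 0.045]]}}

```text
time: 19.55
eef_pos: [0.4829, 0.2866, 0.008]
tool_rot: [0.676, 0.736, -0.0, -0.0]
wrist_force: [-0.4, -0.3, 0.2]
gripper_width: 0.0587
grasp_force: 64.3
```

```bash
python3 - <<'E'
from h import *
from rig import *
z=sense();print(z["eef_pos"],z["tool_rot"],z["wrist_force"],z["torque"],z["gripper_width"])
E
```

```text
[0.48285029 0.28657743 0.0080192 ] [ 6.76499949e-01  7.36442588e-01 -2.95573683e-04 -2.14871628e-04] [-0.42982424 -0.32355557  0.21368252] [-0.01159843 -0.00597197  0.01707915] 0.05872541847816367
```

>>> {"op": "step_arm", "data": {"plan": [[0, 0, 0.001, 0, 0, 0, 0.045], [0, 0, 0.002, 0, 0, 0, 0.045], [0, 0, 0.003, 0, 0, 0, 0.045], [0, 0, 0.004, 0, 0, 0, 0.045], [0, 0, 0.005, 0, 0, 0, 0.045], [0, 0, 0.005, 0, 0, 0, 0.045], [0, 0, 0.005, 0, 0, 0, 0.045], [0, 0, 0.005, 0, 0, 0, 0.045]]}}

```text
time: 20.55
eef_pos: [0.4828, 0.2866, 0.0031]
tool_rot: [0.677, 0.736, -0.0, -0.0]
wrist_force: [0.5, -0.4, -0.6]
gripper_width: 0.0588
grasp_force: 64.3
```

>>> {"op": "step_arm", "data": {"plan": [[0, 0, 0.001, 0, 0, 0, 0.045], [0, 0, 0.002, 0, 0, 0, 0.045], [0, 0, 0.0025, 0, 0, 0, 0.045], [0, 0, 0.0025, 0, 0, 0, 0.05], [0, 0, 0.0025, 0, 0, 0, 0.06], [0, 0, 0.0025, 0, 0, 0, 0.072], [0, 0, 0.0025, 0, 0, 0, 0.085], [0, 0, 0.0025, 0, 0, 0, 0.085]]}}

```text
time: 21.55
eef_pos: [0.4829, 0.2866, 0.0006]
tool_rot: [0.677, 0.736, -0.0, -0.0]
wrist_force: [-1.2, -0.3, 0.3]
gripper_width: 0.0848
grasp_force: 0.0
```

>>> {"op": "step_arm", "data": {"plan": [[0, 0, 0, 0, 0, 0, 0.085], [0, 0, -0.01, 0, 0, 0, 0.085], [0, 0, -0.03, 0, 0, 0, 0.085], [0, 0, -0.06, 0, 0, 0, 0.085], [-0.03, 0, -0.1, 0, 0, 0, 0.085], [-0.08, 0, -0.14, 0, 0, 0, 0.085], [-0.13, 0, -0.17, 0, 0, 0, 0.085], [-0.18, 0, -0.18, 0, 0, 0, 0.085]]}}

```text
time: 22.55
eef_pos: [0.4993, 0.106, 0.1835]
tool_rot: [0.676, 0.737, 0.002, 0.001]
wrist_force: [0.8, -0.3, -0.1]
gripper_width: 0.0852
grasp_force: 0.0
```

```bash
python3 - <<'E'
from h import *
from rig import *
b=camera("scene");cv2.imwrite("pics/s8.png",cv2.resize(b["frame"][:,:,::-1],(768,576)))
E
```

```text
(no output)
```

View pics/s8.png

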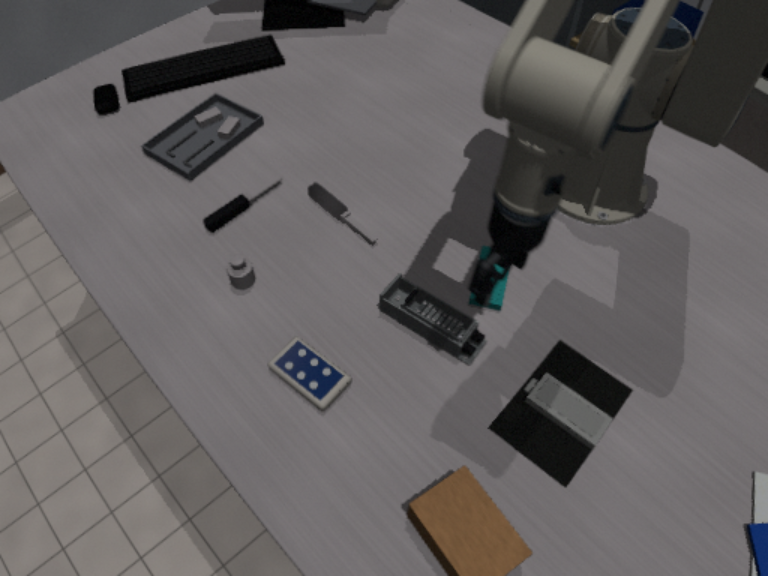

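The lid lies flat on the mat at (568,410), the tool is on the bench at (340,212), and nothing else has moved. I'll hand it in.

```bash
python3 -c "
from rig import *
print(hand_in())"
```

```text
the job is handed in; nothing more can be done
None
```

I pried the junction box open with the blade, laid the pry tool down on the bench and laid the lid flat on the mat; the job was handed in at about 23 s, and the hand-in returned no verdict.

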